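Push a carton through the checkout gap onto the tag pad

TASK

Push the flat cardboard carton along the counter, through the narrow gap between the barcode scanner and the card terminal, until it lies wholly on the rectangular tag-deactivator pad on the other side, then take the hand away. Only push it with the fingers: it must stay flat on the counter and never be picked up or tipped. Leave the bottles, jars and other goods standing where they are.

Things in the scene. Friction and masses are not known exactly. Their poses are not given: they have to be found in the camera images.
- carton: flat closed cardboard carton with a paper band, 96 (own x) x 120 (own y) x 45 mm high, about 0.25 kg, loose, starting about on the round cork mat; origin at the centre of its underside. Too wide to grasp. It may start turned by up to about 0.4 rad against, and up to about 55 mm beside, the line through the gap.
- carton_c0 (a point): lower corner of the carton at own (-48, -60, 0) mm
- carton_c1 (a point): lower corner of the carton at own (48, -60, 0) mm
- carton_c2 (a point): lower corner of the carton at own (48, 60, 0) mm
- carton_c3 (a point): lower corner of the carton at own (-48, 60, 0) mm
- scanner: fixed black box-shaped barcode scanner with a glass window on top, 90 (own x) x 78 (own y) x 45 mm high; origin at the centre of its underside. Its +x face (at own x = +45 mm) is one wall of the gap; its y axis is the direction of passage through the gap.
- terminal: fixed grey card terminal with keys, 160 (own x) x 78 (own y) x 45 mm high; origin at the centre of its underside. It stands on the scanner's +x side, parallel to it; its -x face (at own x = -80 mm) is the other wall of the gap. The gap is 104 to 109 mm wide and 78 mm long.
- pad: rectangular tag-deactivator pad, dark rubber with a thin steel rim, 150 (own x) x 170 (own y) mm, flush with the counter (nothing to climb); origin at its centre, axes parallel to the scanner's. Its centre lies 180 to 210 mm from the middle of the gap, on the scanner's +y or -y side, within about 12 mm of the line through the gap. The carton starts on the other side of the gap.
- vinegar: bystander: green vinegar bottle, diameter 68, height 210 mm, loose; origin at the centre of its underside
- sauce: bystander: sauce bottle, diameter 60, height 180 mm, loose; origin at the centre of its underside
- can: bystander: flat tin can, diameter 66, height 45 mm, loose; origin at the centre of its underside
- spice: bystander: spice jar, diameter 40, height 75 mm, loose; origin at the centre of its underside
- pickle: bystander: squat jar, diameter 50, height 60 mm, loose; origin at the centre of its underside
- gum: bystander: small pack 35 x 50 x 22 mm, loose; origin at the centre of its underside
- adapter: bystander: power adapter block 55 x 110 x 32 mm, loose; origin at the centre of its underside
Things that resemble listed ones, but are neither listed nor needed, are in the scene too. Leave any green or purple look-alike of the carton alone.

How it is judged:
By the outcome, as a careful person would: the job done as asked, in the order asked, and still so for the second after the job is handed in, with the robot touching nothing.
It also fails if it takes over 58 s, if anything falls off the work surface, if the arm or the gripper's body presses on something with over 40 N, if the wrist force passes 120 N, or if a joint passes its speed limit or range.

ROBOT

A 6-joint arm with a two-finger parallel gripper is mounted at the origin on the work surface. World frame = base frame: x ahead of the robot, y to its left, z up, the work surface at z = 0. Lengths are in mm, angles in rad, forces in N, time in s.
With the tool pointing down it reaches from about 275 to 750 mm from the base axis. Payload 10.2 kg.
Tool frame: the origin (TCP) lies between the finger pads; the fingertips stand 17 mm ahead of it and the grasp point (between the pads) lies 2 mm behind it; z points along the fingers, y is the line along which they close (so a half turn about z gives the same grasp; the last joint's range is limited). The gripper opens to 85 mm and grips with 20 to 120 N. Pads are 22 mm wide; open, the fingers measure 114 mm over their backs; the gripper's body (76 mm by 85 mm) begins 54 mm behind the grasp point. The pads swing forward as they close: fully open they stand 13 mm farther back than shut.
Start: joints at [-1.344, 0.313, 1.498, -0, 1.331, -0.223], TCP at [228.251, -472.792, 248.294] pointing down, gripper open.
Joint ranges: [-2.94, 2.94], [-0.97, 2.17], [0.19, 2.56], [-1.23, 4.37], [0.02, 3.11], [-2.88, 2.88]. Speed limits (rad/s): [2.39, 2.39, 3.01, 3.14, 3.14, 3.14].

INTERFACE

Orientations are given as a unit quaternion [w, x, y, z].
In Python, from rig import * gives the robot as it stands.
- The arm moves only by the tool step_arm, never from a script. Its argument "commands" is text: rows parted by semicolons, each of 7 numbers parted by spaces: the opening, from 0 (shut) to 1 (fully open), then the shift along the tool's x, y, z in cm, then the turn, a rotation vector about the tool's x, y, z in rad. In form: hand x y z rx ry rz; .... A call has 1 to 20 rows; each row is the pose to reach, as a shift and turn from the pose commanded when the call began, along the tool's axes at that moment; what a row does not reach only later rows make up. A row lasts 1/12 s, in which the tool goes at most 41.7 mm and 7.16 degrees, less where a joint would pass 70% of its speed; a pose out of reach is approached as far as the arm can. A call with a gripper value outside its range is refused whole. The fingers move at their own pace and stop on an object; "newtons" is the grip in N (left out, the last holds). Time passes only in rows, so rows that repeat a pose let the fingers close. It gives the time, the measured TCP pose, the force, the opening and the grip force at its end, in the units of the state.
- sense(): the state, without advancing time (a new reading comes with each control period).
- capture(name): name is "scene" or "top"; returns the picture (384x512x3 uint8, red, green, blue); there is no depth.
- camera_model(name): a dict with "mtx" (3x3 intrinsics, pixels), "k1" (the pictures are not rectified: a ray, as slopes to the right and down, at radius r is drawn at 1 + k1 r^2 times it, then the intrinsics apply), "eye" and "rotation" of the camera in the world. Camera axes: x right, y down, z forward; pixel columns grow to the right and rows downward; lengths in mm; the calibration is good to about 2 mm. A picture is of the moment at which its call begins. camera_model takes no time and is no camera call.
- finish_job(): hands the job in; it is judged then, once.
Trained networks look in the newest picture that a camera, given by its name, has taken for a name from the list of things; names that differ only in an ending like _2 or _b are one class to them, and where a whole thing is asked for, a point or a joint stands for the part that bears it (a point fixed in the world has none). Each returns a list of dicts, best first, with "score" (0 to 1); they miss things now and then, are a little off and sometimes report something else, mostly with a low value. They report only what shows in the picture. A call takes as long as a camera call. They do not tell look-alikes from the thing itself.
- search_frame(camera, label): "rect" ([centre column, centre row, width, height] in pixels, round what is visible of it).
- trace(camera, label): "mask" (384x512 bool, what is visible of it) and "rect" ([centre column, centre row, width, height] in pixels, round what is visible of it).
- spot_point(camera, label): "xy" ([column, row] in pixels: a listed point, or the origin of a listed thing).
The state is a dict: "time_s": time; "joints": joint angles; "dq": joint speeds; "tau": joint torques, N m; "eef_pos": TCP position; "ee_rot": TCP orientation; "force": force on the tool from outside, world axes, zero at the start; "wrist_torque": the same for the moment, N m; "grip_width": opening from 0.0 (shut) to 1.0 (fully open); "grip_force": force on a finger pad.
Only numpy, scipy, OpenCV 4.12 (cv2) and the standard library are available. Lean on these libraries where they do the work, as an engineer would, in place of code of your own. Each camera call takes 0.05 s, during which the arm holds its last target. There are 200 camera calls.

## Working session

There is one attempt and no reset: what is moved stays moved. The work goes in short steps, Python scripts to look and compute and a tool call to move; the robot and the scene stay as the last step left them, time stands still between calls to the robot, and variables do not carry over. Pictures are saved under pics/ and viewed, at most 10 in all, crops included, and the job is handed in when it is done.

Besides the shell and the picture viewer there is one more tool, called after "Request:" by a JSON object that holds its "fn" and its "kwargs". step_arm: Moves the arm, as the interface text tells. Its arguments: {"type":"object","properties":{"commands":{"type":"string"},"newtons":{"type":"number"}},"required":["commands"]}

```bash
mkdir -p pics; cat > h.py <<'E'
from rig import *
import numpy as np, cv2
def ray(cam,px):
    m=camera_model(cam);K=np.array(m["mtx"]);k=m["k1"]
    d=np.linalg.inv(K)@np.array([px[0],px[1],1.0]);u=d[:2].copy()
    for _ in range(30): u=d[:2]/(1+k*(u@u))
    return np.array(m["eye"],float),np.array(m["rotation"])@np.array([u[0],u[1],1])
def w(cam,px,z=0):
    e,d=ray(cam,px);return (e+d*(z-e[2])/d[2])[:2]
def proj(cam,P):
    m=camera_model(cam);p=np.array(m["rotation"]).T@(np.array(P,float)-np.array(m["eye"]))
    u=p[:2]/p[2];u=u*(1+m["k1"]*(u@u));return (np.array(m["mtx"])@[u[0],u[1],1])[:2]
def save(cam,f):
    im=capture(cam);cv2.imwrite("pics/"+f,im[:,:,::-1]);return im
E
python3 - <<'E'
from h import *
a=save("scene","s0.png");b=save("top","t0.png")
cv2.imwrite("pics/both.png",cv2.resize(np.vstack([a,b])[:,:,::-1],(512,768))[:, :])
for c in("top","scene"):
    print(c,camera_model(c)["eye"])
    for l in("carton","scanner","terminal","pad","carton_c0","carton_c1","carton_c2","carton_c3"):
        for r in spot_point(c,l)[:3]: print(l,np.round(r["xy"]),round(r["score"],2),np.round(w(c,r["xy"])))
E
```

```text
top [ 370.06859752  118.78793288 1161.19736707]Traceback (most recent call last):
  File "<stdin>", line 7, in <module>
  File "h.py", line 9, in w
    e,d=ray(cam,px);return (e+d*(z-e[2])/d[2])[:2]
        ~~~^^^^^^^^
  File "h.py", line 7, in ray
    return np.array(m["eye"],float),np.array(m["rotation"])@np.array([u[0],u[1],1])
                                    ~~~~~~~~~~~~~~~~~~~~~~~^~~~~~~~~~~~~~~~~~~~~~~~
ValueError: matmul: Input operand 1 has a mismatch in its core dimension 0, with gufunc signature (n?,k),(k,m?)->(n?,m?) (size 3 is different from 4)
```

View pics/t0.png

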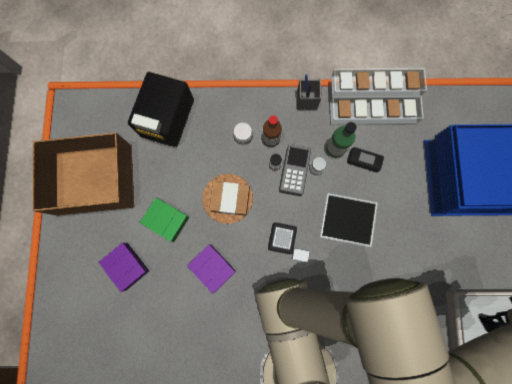

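View pics/s0.png

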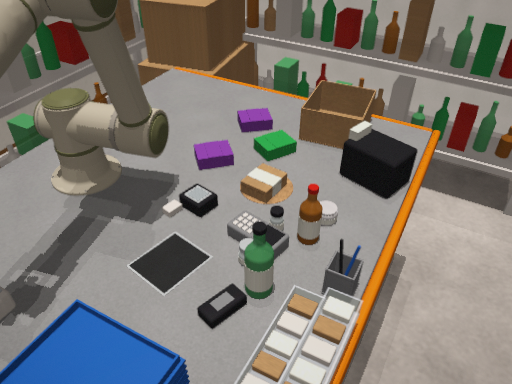

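The top view shows the brown, white-banded carton on the cork mat at (229,198). The scanner is at (283,238), the terminal at (295,170) and the pad at (349,219). The green box at (164,219) and the purple ones at (123,266) and (211,268) are look-alikes. The camera rotation comes as a quaternion, so I'll fix the helper.

```bash
sed -i 's/^import numpy.*/import numpy as np, cv2\nfrom scipy.spatial.transform import Rotation as Ro\ndef RM(m): q=m["rotation"]; return Ro.from_quat([q[1],q[2],q[3],q[0]]).as_matrix()/; s/np.array(m\["rotation"\])/RM(m)/' h.py
python3 - <<'E'
from h import *
b=save("top","t1.png");capture("scene")
cv2.imwrite("pics/crop.png",cv2.resize(b[110:270,180:400,::-1],(770,560),interpolation=cv2.INTER_CUBIC))
print(sense()["ee_rot"])
for c in("top","scene"):
    print(c,camera_model(c)["eye"])
    for l in("carton","scanner","terminal","pad","carton_c0","carton_c1","carton_c2","carton_c3"):
        for r in spot_point(c,l)[:3]: print(l,np.round(r["xy"],1),round(r["score"],2),np.round(w(c,r["xy"])))
for l in("carton","scanner","terminal","pad","vinegar","sauce","can","spice","pickle","gum","adapter"):
    for r in trace("top",l)[:3]:
        z={"pad":0,"adapter":32,"gum":22}.get(l,45)
        m=r["mask"].astype(np.uint8);c=max(cv2.findContours(m,0,cv2.CHAIN_APPROX_NONE)[0],key=len)[:,0]
        q=np.array([w("top",p,z) for p in c],np.float32);x=cv2.minAreaRect(q)
        print(l,round(r["score"],2),np.round(r["rect"]),"rect",np.round(x[0]),np.round(x[1]),round(x[2],1))
E
```

```text
[-2.86635631e-04  9.74813154e-01  2.23022940e-01 -7.72817521e-07]
top [ 370.06859752  118.78793288 1161.19736707]
carton [124.8 267.9] 0.86 [324. 560.]
carton [166.8 219.5] 0.78 [482. 428.]
carton [208.4 265.7] 0.62 [330. 287.]
scanner [281.7 237.7] 0.76 [419.  47.]
terminal [294.7 174.7] 0.63 [631.  -1.]
pad [365.8 161.8] 0.63 [ 674. -245.]
pad [350.9 216.6] 0.59 [ 487. -185.]
carton_c0 [176.6 241.5] 0.96 [409. 393.]
carton_c0 [191.8 218.9] 0.9 [483. 345.]
carton_c0 [246.1 217.6] 0.82 [486. 164.]
carton_c1 [176.6 241.5] 0.96 [409. 393.]
carton_c1 [191.8 218.9] 0.9 [483. 345.]
carton_c1 [246.1 217.6] 0.82 [486. 164.]
carton_c2 [176.6 241.5] 0.96 [409. 393.]
carton_c2 [191.8 218.9] 0.9 [483. 345.]
carton_c2 [246.1 217.6] 0.82 [486. 164.]
carton_c3 [176.6 241.5] 0.96 [409. 393.]
carton_c3 [191.8 218.9] 0.9 [483. 345.]
carton_c3 [246.1 217.6] 0.82 [486. 164.]
scene [1036.62729727 -742.74528552  838.08233663]
carton [274.9 149.3] 0.92 [477. 434.]
carton [254.9 126.2] 0.8 [335. 543.]
carton [266.7 190.3] 0.72 [561. 209.]
scanner [197.4 204.6] 0.88 [410.  46.]
terminal [253.5 240.4] 0.98 [
[... 1149 characters left out ...]
rect [553. 221.] [126. 106.] 82.9
vinegar 0.82 [342. 137.  33.  39.] rect [ 744. -156.] [ 74. 142.] 52.6
sauce 0.66 [271. 130.  19.  31.] rect [775.  74.] [ 57. 105.] 89.5
can 0.86 [242. 135.  19.  23.] rect [766. 173.] [70. 63.] 25.7
can 0.72 [272. 130.  19.  32.] rect [773.  74.] [ 64. 109.] 89.5
spice 0.64 [277. 162.  15.  15.] rect [666.  67.] [40. 51.] 89.3
spice 0.33 [350. 218.  59.  57.] rect [ 475. -165.] [164. 144.] 78.3
pickle 0.69 [318. 166.  16.  14.] rect [651. -72.] [46. 58.] 44.4
gum 0.69 [302. 256.  17.  15.] rect [365. -11.] [53. 35.] 75.8
adapter 0.96 [367. 160.  35.  25.] rect [ 677. -235.] [113.  62.] 71.5
adapter 0.69 [301. 255.  18.  12.] rect [364.  -9.] [51. 37.] 76.8
```

View pics/crop.png

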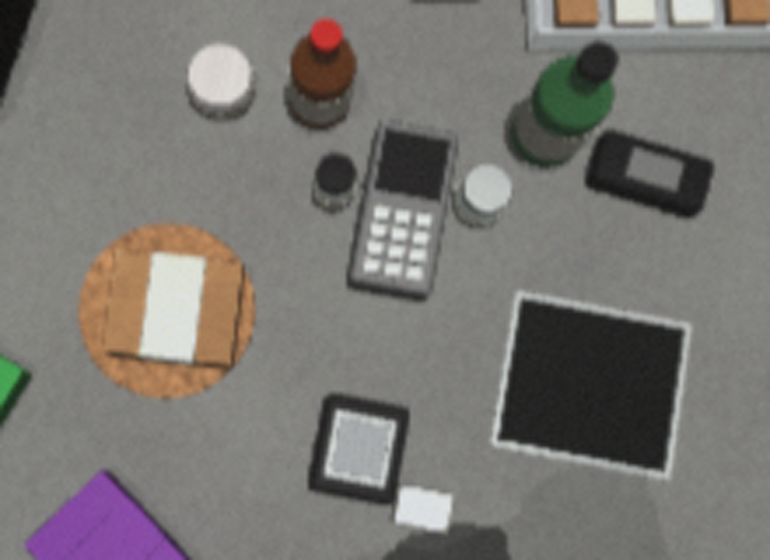

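The carton meant is the brown one with the white paper band on the cork mat, at crop (175,308), top-image (229,198). Its long side already runs roughly along the passage. The green box and the two purple ones have no band and aren't on the mat, so they are the look-alikes. Next I'll fit the poses with a model overlay.

```bash
cat >> h.py <<'E'
def box(c,th,sx,sy,z):
    R=np.array([[np.cos(th),-np.sin(th)],[np.sin(th),np.cos(th)]])
    return [np.append(np.array(c)+R@[a*sx/2,b*sy/2],z) for a,b in((-1,-1),(1,-1),(1,1),(-1,1))]
def band(im,cam="top",z=45,near=None,rad=70):
    """white paper band on carton top -> centre, long-axis angle (carton own x)"""
    m=((im.min(2)>150)).astype(np.uint8);best=None
    for c in cv2.findContours(m,cv2.RETR_EXTERNAL,cv2.CHAIN_APPROX_NONE)[0]:
        q=np.array([w(cam,p,z) for p in c[:,0]],np.float32);r=cv2.minAreaRect(q)
        if max(r[1])>60 and max(r[1])<115 and np.hypot(*(np.array(r[0])-near))<rad:
            b=cv2.boxPoints(r);e=b[1]-b[0];f=b[2]-b[1];e=e if e@e>f@f else f
            a=np.arctan2(e[1],e[0]);a=(a+np.pi/2)%np.pi-np.pi/2
            best=(np.array(r[0]),a,r[1])
    return best
S=4.
def overlay(im,cam,boxes,x0,y0,x1,y1,f):
    o=cv2.resize(im[y0:y1,x0:x1,::-1],None,fx=S,fy=S,interpolation=cv2.INTER_CUBIC)
    for b in boxes:
        p=np.array([(proj(cam,P)-[x0,y0]+.5)*S-.5 for P in b]);cv2.polylines(o,[np.round(p).astype(np.int32)],True,(0,0,255),1)
    cv2.imwrite("pics/"+f,o)
E
python3 - <<'E'
from h import *
b=capture("top");r=band(b,near=[555,222]);print(r)
t=-.20
ux=np.array([np.cos(t),np.sin(t)]);sc=np.array([417,48.]);te=sc+ux*231.5
overlay(b,"top",[box(sc,t,90,78,45),box(te,t,160,78,45),box([480,-177],t,150,170,0),box(r[0],r[1],96,120,45)],195,130,385,260,"ov0.png")
E
```

```text
Traceback (most recent call last):
  File "h.py", line 24, in band
    q=np.array([w(cam,p,z) for p in c[:,0]],np.float32);r=cv2.minAreaRect(q)
                ~^^^^^^^^^
  File "h.py", line 11, in w
    e,d=ray(cam,px);return (e+d*(z-e[2])/d[2])[:2]
        ~~~^^^^^^^^
  File "h.py", line 6, in ray
    m=camera_model(cam);K=np.array(m["mtx"]);k=m["k1"]
ValueError: time passes only in moves, steps and waits
```

Request:
{"fn": "step_arm", "kwargs": {"commands": "0.55 0 0 0 0 0 0; 0.55 0 0 0 0 0 0"}}

```text
time_s: 1.82
eef_pos: [228.2, -472.8, 248.3]
ee_rot: [0.0, 0.975, 0.223, -0.0]
force: [0.4, 0.1, -0.1]
grip_width: 0.748
grip_force: 0.0
```

```bash
sed -i 's/^import numpy.*/import numpy as np, cv2, functools\ncamera_model=functools.lru_cache(None)(camera_model)/' h.py
python3 - <<'E'
from h import *
b=capture("top");r=band(b,near=[555,222]);print(r)
t=-.20
ux=np.array([np.cos(t),np.sin(t)]);sc=np.array([417,48.]);te=sc+ux*231.5
overlay(b,"top",[box(sc,t,90,78,45),box(te,t,160,78,45),box([480,-177],t,150,170,0),box(r[0],r[1],96,120,45)],195,130,385,260,"ov0.png")
E
```

```text
(array([548.59429932, 217.89349365]), np.float32(-0.11914921), (49.797916412353516, 97.83393859863281))
```

View pics/ov0.png

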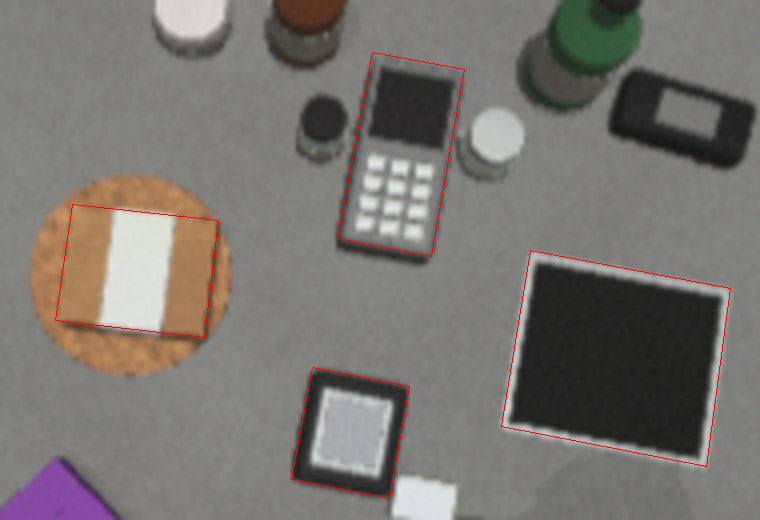

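The overlay fits well: scanner (300–410,370–495), terminal (340–465,55–260), pad (500–730,250–465) and carton (57–217,205–337). The gap is 106.5 mm wide with its middle at (513,28), and the carton is 3 mm off the line and turned 0.08 rad. I'll move to a point above and behind the carton.

Request:
{"fn": "step_arm", "kwargs": {"commands": "0.6 64.8 -56 0 0 0 -0.92; 0.6 64.8 -56 0 0 0 -0.92; 0.6 64.8 -56 0 0 0 -0.92; 0.6 64.8 -56 0 0 0 -0.92; 0.6 64.8 -56 0 0 0 -0.92; 0.6 64.8 -56 0 0 0 -0.92; 0.6 64.8 -56 0 0 0 -0.92; 0.6 64.8 -56 0 0 0 -0.92; 0.6 64.8 -56 0 0 0 -0.92; 0.6 64.8 -56 0 0 0 -0.92; 0.6 64.8 -56 0 0 0 -0.92; 0.6 64.8 -56 0 0 0 -0.92; 0.6 64.8 -56 0 0 0 -0.92; 0.6 64.8 -56 0 0 0 -0.92; 0.6 64.8 -56 0 0 0 -0.92; 0.6 64.8 -56 0 0 0 -0.92; 0.6 64.8 -56 0 0 0 -0.92; 0.6 64.8 -56 0 0 0 -0.92; 0.6 64.8 -56 0 0 0 -0.92; 0.6 64.8 -56 0 0 0 -0.92"}}

```text
time_s: 3.53
eef_pos: [559.4, 294.2, 248.2]
ee_rot: [0.0, 0.774, 0.633, 0.0]
force: [1.1, -0.7, 0.0]
grip_width: 0.6
grip_force: 0.0
```

Request:
{"fn": "step_arm", "kwargs": {"commands": "0.6 0 0 0 0 0 0; 0.6 0 0 0 0 0 0; 0.6 0 0 0 0 0 0"}}

```text
time_s: 3.78
eef_pos: [558.9, 291.6, 248.1]
ee_rot: [-0.0, 0.774, 0.633, -0.0]
force: [0.0, -0.8, 0.9]
grip_width: 0.598
grip_force: 0.0
```

Request:
{"fn": "step_arm", "kwargs": {"commands": "0.6 2.3 0.5 0 0 0 0; 0.6 2.3 0.5 4 0 0 0; 0.6 2.3 0.5 8 0 0 0; 0.6 2.3 0.5 12 0 0 0; 0.6 2.3 0.5 15 0 0 0; 0.6 2.3 0.5 18 0 0 0; 0.6 2.3 0.5 20 0 0 0; 0.6 2.3 0.5 21.2 0 0 0; 0.6 2.3 0.5 22 0 0 0; 0.6 2.3 0.5 22.3 0 0 0; 0.6 2.3 0.5 22.3 0 0 0; 0.6 2.3 0.5 22.3 0 0 0"}}

```text
time_s: 4.78
eef_pos: [569.3, 313.6, 26.7]
ee_rot: [0.0, 0.775, 0.633, 0.001]
force: [0.1, 0.1, 0.1]
grip_width: 0.599
grip_force: 0.0
```

```bash
cat >> h.py <<'E'
T=-.20;UX=np.array([np.cos(T),np.sin(T)]);UY=np.array([-UX[1],UX[0]]);SC=np.array([417,48.]);G=SC+98.25*UX
def gap(p): d=np.array(p[:2])-G;return np.round([d@UX,d@UY],1)
def status(near,f=None):
    b=capture("top");r=band(b,near=near);s=sense()
    print("tcp",gap(s["eef_pos"]),np.round(s["eef_pos"],1),"force",np.round(s["force"],1))
    if r is None: print("no band")
    else: print("carton",r[0],gap(r[0]),"rel ang",round(r[1]-T,3),r[2])
    if f: overlay(b,"top",[box(SC,T,90,78,45),box(SC+UX*231.5,T,160,78,45),box([480,-177],T,150,170,0)]+([box(r[0],r[1],96,120,45)] if r else []),195,130,385,260,f)
E
python3 -c "
from h import *
status([548,218],'ov1.png')"
```

```text
tcp [ -1.8 290.7] [569.3 313.7  26.8] force [-0.1 -0.3 -0.8]
carton [548.76782227 217.8576355 ] [ -2.9 192.7] rel ang 0.081 (48.964054107666016, 96.03298950195312)
```

View pics/ov1.png

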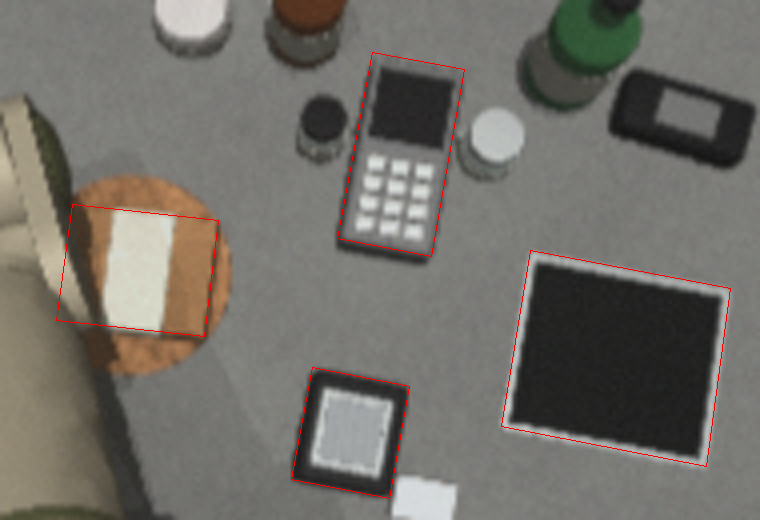

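The arm is behind the carton (left edge of the crop) and the carton hasn't moved. I'll push it squarely, which should also straighten it.

Request:
{"fn": "step_arm", "kwargs": {"commands": "0.6 -1 0 0 0 0 0; 0.6 -2 0 0 0 0 0; 0.6 -2.5 0 0 0 0 0; 0.6 -3 0 0 0 0 0; 0.6 -3.5 0 0 0 0 0; 0.6 -4 0 0 0 0 0; 0.6 -4.5 0 0 0 0 0; 0.6 -5 0 0 0 0 0; 0.6 -5.5 0 0 0 0 0; 0.6 -6 0 0 0 0 0; 0.6 -6.5 0 0 0 0 0; 0.6 -7 0 0 0 0 0; 0.6 -7 0 0 0 0 0; 0.6 -7 0 0 0 0 0"}}

```text
time_s: 6.0
eef_pos: [554.6, 244.6, 25.2]
ee_rot: [-0.0, 0.775, 0.632, -0.0]
force: [0.4, 0.2, -0.8]
grip_width: 0.597
grip_force: 0.0
```

```bash
python3 -c "
from h import *
status([540,175],'ov2.png')"
```

```text
tcp [ -2.5 220.2] [554.6 244.8  25.2] force [ 0.7 -0.   0.5]
carton [535.67681885 167.48652649] [ -5.7 140.7] rel ang 0.197 (42.23567581176758, 97.93516540527344)
```

View pics/ov2.png

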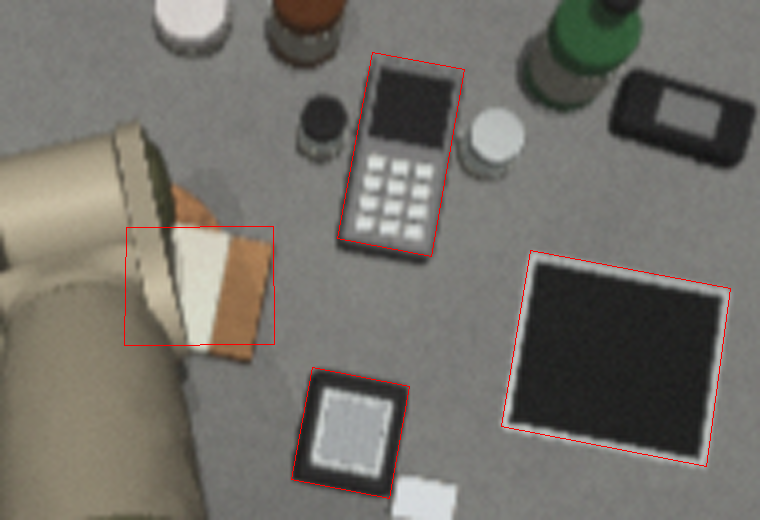

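The arm hides the rear half of the carton, and the fit used a clipped band. The front brown strip, crop (210–271,240–360), is fully visible, so I'll measure that instead.

```bash
cat >> h.py <<'E'
def front(near):
    b=capture("top").astype(int);m=((b[:,:,0]-b[:,:,2]>45)&(b[:,:,0]>110)).astype(np.uint8);out=[]
    for c in cv2.findContours(m,cv2.RETR_EXTERNAL,cv2.CHAIN_APPROX_NONE)[0]:
        if len(c)<30: continue
        q=np.array([w("top",p,45) for p in c[:,0]])
        if np.hypot(*(q.mean(0)-near))>90: continue
        r=cv2.minAreaRect(q.astype(np.float32));bp=np.array([gap(p) for p in cv2.boxPoints(r)])
        # robust front edge: lowest-along contour point in lateral bins
        g=np.array([gap(p) for p in q]);lo,hi=g[:,0].min(),g[:,0].max()
        bins=np.linspace(lo+10,hi-10,10);pts=[]
        for a,e in zip(bins[:-1],bins[1:]):
            k=g[(g[:,0]>=a)&(g[:,0]<=e)]
            if len(k): pts.append(k[k[:,1].argmin()])
        pts=np.array(pts);f=np.polyfit(pts[:,0],pts[:,1],1);a=np.arctan(f[0])
        mid=(lo+hi)/2
        print("strip size",np.round(r[1],1),"centre",gap(r[0]),"lat range",lo,hi,"front along at mid",round(np.polyval(f,mid),1),"ang",round(a,3),"corners",bp.tolist())
    s=sense();print("tcp",gap(s["eef_pos"]),np.round(s["eef_pos"],1))
E
python3 -c "
from h import *
front(G+100*UY)"
```

```text
strip size [33.7 94.4] centre [ -8.7 106.2] lat range -55.9 38.4 front along at mid 90.1 ang -0.005 corners [[-55.9, 89.3], [38.5, 89.4], [38.4, 123.1], [-55.9, 123.0]]
strip size [51.4 23.2] centre [ 50.6 160.4] lat range 41.2 70.8 front along at mid 159.5 ang -0.349 corners [[26.5, 145.7], [45.6, 132.6], [74.7, 175.1], [55.5, 188.2]]
tcp [ -2.5 220.4] [554.6 245.   25.2]
```

The carton is now square (angle about 0) but 8.7 mm to the scanner side, and the gap leaves only 5 mm. I'll lift, go round to its scanner side with the hand turned 90°, and nudge it sideways with both fingers.

Request:
{"fn": "step_arm", "kwargs": {"commands": "0.6 0.8 0 0 0 0 0; 0.6 1.6 0 0 0 0 0; 0.6 1.6 0 -2 0 0 0; 0.6 1.6 0 -5 0 0 0; 0.6 1.6 0 -8 0 0 0; 0.6 1.6 0 -8 0 0 0; 0.6 -7.1 -9.3 -8 0 0 -1.57; 0.6 -7.1 -9.3 -8 0 0 -1.57; 0.6 -7.1 -9.3 -8 0 0 -1.57; 0.6 -7.1 -9.3 -8 0 0 -1.57; 0.6 -7.1 -9.3 -8 0 0 -1.57; 0.6 -7.1 -9.3 -8 0 0 -1.57; 0.6 -7.1 -9.3 -8 0 0 -1.57; 0.6 -7.1 -9.3 -8 0 0 -1.57; 0.6 -7.1 -9.3 -8 0 0 -1.57; 0.6 -7.1 -9.3 -8 0 0 -1.57; 0.6 -7.1 -9.3 -8 0 0 -1.57; 0.6 -7.1 -9.3 -8 0 0 -1.57; 0.6 -7.1 -9.3 -8 0 0 -1.57; 0.6 -7.1 -9.3 -8 0 0 -1.57"}}

```text
time_s: 7.77
eef_pos: [449.5, 194.6, 105.1]
ee_rot: [-0.0, 0.099, 0.995, 0.0]
force: [0.6, 0.5, -0.8]
grip_width: 0.597
grip_force: 0.0
```

Request:
{"fn": "step_arm", "kwargs": {"commands": "0.6 0 0 0 0 0 0; 0.6 0 0 0 0 0 0"}}

```text
time_s: 7.93
eef_pos: [449.4, 194.3, 105.2]
ee_rot: [-0.0, 0.102, 0.995, 0.0]
force: [-0.3, -0.6, 0.3]
grip_width: 0.599
grip_force: 0.0
```

```bash
python3 -c "
from h import *
front(G+100*UY); status(G+150*UY); print(sense()['ee_rot'])"
```

```text
strip size [33.7 78. ] centre [ -0.6 106.3] lat range -39.6 38.4 front along at mid 90.5 ang -0.021 corners [[-39.6, 89.6], [38.3, 89.4], [38.5, 123.1], [-39.5, 123.3]]
tcp [-95.5 149.7] [449.4 194.2 105.2]
tcp [-95.5 149.7] [449.4 194.1 105.3] force [-0.4  0.3  0.2]
no band
[-1.04166156e-06  1.01354719e-01  9.94850351e-01  4.36153442e-06]
```

Request:
{"fn": "step_arm", "kwargs": {"commands": "0.6 0 0 3 0 0 0; 0.6 0 0 6 0 0 0; 0.6 0 0 7.5 0 0 0; 0.6 0 0 8 0 0 0; 0.6 -0.8 0 8 0 0 0; 0.6 -1.5 0 8 0 0 0; 0.6 -2 0 8 0 0 0; 0.6 -2.3 0 8 0 0 0; 0.6 -2.6 0 8 0 0 0; 0.6 -2.9 0 8 0 0 0; 0.6 -3.2 0 8 0 0 0; 0.6 -3.4 0 8 0 0 0; 0.6 -3.6 0 8 0 0 0; 0.6 -3.6 0 8 0 0 0; 0.6 -3.6 0 8 0 0 0"}}

```text
time_s: 9.28
eef_pos: [484.8, 186.7, 25.3]
ee_rot: [0.0, 0.101, 0.995, 0.0]
force: [-0.5, 0.3, -0.4]
grip_width: 0.602
grip_force: 0.0
```

```bash
python3 -c "
from h import *
front(G+100*UY)"
```

```text
strip size [26.  52.5] centre [ 21.7 101.6] lat range -2.9 46.8 front along at mid 92.3 ang 0.047 corners [[-1.6, 83.8], [49.9, 93.8], [44.9, 119.3], [-6.6, 109.3]]
tcp [-59.5 149.4] [484.7 186.8  25.3]
```

Request:
{"fn": "step_arm", "kwargs": {"commands": "0.6 1 0 0 0 0 0; 0.6 2 0 0 0 0 0; 0.6 2 0 -3 0 0 0; 0.6 2 0 -6 0 0 0; 0.6 2 0 -8 0 0 0; 0.6 2 0 -8 0 0 0; 0.6 2 0 -8 0 0 0"}}

```text
time_s: 9.92
eef_pos: [465.3, 190.9, 106.0]
ee_rot: [0.001, 0.101, 0.995, 0.0]
force: [-0.1, 0.2, -1.0]
grip_width: 0.604
grip_force: 0.0
```

```bash
python3 -c "
from h import *
front(G+100*UY); print(sense()['eef_pos'])"
```

```text
strip size [33.1 69.4] centre [ 12.1 105.9] lat range -22.6 46.8 front along at mid 90.7 ang -0.01 corners [[-22.6, 89.3], [46.8, 89.4], [46.8, 122.5], [-22.6, 122.4]]
tcp [-79.8 149.4] [464.8 190.7 104.9]
[464.79012798 190.74023277 104.94830459]
```

The carton is now centred to within about 1 mm and still square. Going back behind it.

Request:
{"fn": "step_arm", "kwargs": {"commands": "0.6 -8 9.1 0 0 0 1.57; 0.6 -8 9.1 0 0 0 1.57; 0.6 -8 9.1 0 0 0 1.57; 0.6 -8 9.1 0 0 0 1.57; 0.6 -8 9.1 0 0 0 1.57; 0.6 -8 9.1 0 0 0 1.57; 0.6 -8 9.1 0 0 0 1.57; 0.6 -8 9.1 0 0 0 1.57; 0.6 -8 9.1 0 0 0 1.57; 0.6 -8 9.1 0 0 0 1.57; 0.6 -8 9.1 0 0 0 1.57; 0.6 -8 9.1 0 0 0 1.57; 0.6 -8 9.1 0 0 0 1.57; 0.6 -8 9.1 0 0 0 1.57; 0.6 -8 9.1 0 0 0 1.57; 0.6 -8 9.1 0 0 0 1.57"}}

```text
time_s: 11.3
eef_pos: [561.4, 263.8, 104.5]
ee_rot: [-0.0, 0.774, 0.633, -0.001]
force: [-0.5, 0.3, -1.1]
grip_width: 0.601
grip_force: 0.0
```

```bash
python3 -c "
from h import *
front(G+100*UY); print(sense()['ee_rot'])"
```

```text
strip size [33.7 94.5] centre [ -0.4 106.2] lat range -47.7 46.8 front along at mid 89.8 ang -0.005 corners [[-47.7, 89.3], [46.8, 89.4], [46.8, 123.1], [-47.7, 123.0]]
strip size [67.5 82.7] centre [ 32.1 189. ] lat range -19.5 73.6 front along at mid 167.9 ang -0.398 corners [[-19.5, 175.6], [55.6, 141.2], [83.7, 202.5], [8.6, 236.9]]
tcp [  0.4 240.2] [561.4 263.8 104.7]
[-2.21554104e-04  7.73911763e-01  6.33293248e-01 -4.43202930e-04]
```

Request:
{"fn": "step_arm", "kwargs": {"commands": "0.6 0 0 3 0 0 0; 0.6 0 0 6 0 0 0; 0.6 0 0 7.5 0 0 0; 0.6 0 0 8 0 0 0; 0.6 -0.7 0 8 0 0 0; 0.6 -1.4 0 8 0 0 0; 0.6 -1.8 0 8 0 0 0; 0.6 -2.2 0 8 0 0 0; 0.6 -2.7 0 8 0 0 0; 0.6 -3.2 0 8 0 0 0; 0.6 -3.7 0 8 0 0 0; 0.6 -4.2 0 8 0 0 0; 0.6 -4.7 0 8 0 0 0; 0.6 -5.2 0 8 0 0 0; 0.6 -5.7 0 8 0 0 0; 0.6 -6.2 0 8 0 0 0; 0.6 -6.6 0 8 0 0 0; 0.6 -6.6 0 8 0 0 0; 0.6 -6.6 0 8 0 0 0"}}

```text
time_s: 12.93
eef_pos: [548.3, 198.9, 25.1]
ee_rot: [-0.0, 0.775, 0.632, -0.0]
force: [-0.0, 0.1, -1.3]
grip_width: 0.597
grip_force: 0.0
```

```bash
python3 -c "
from h import *
front(G+60*UY)"
```

```text
strip size [33.5 95. ] centre [-1.8 60.1] lat range -49.3 45.7 front along at mid 44.0 ang -0.001 corners [[-49.3, 43.6], [45.6, 43.1], [45.8, 76.6], [-49.2, 77.1]]
tcp [  0.5 174.2] [548.4 199.1  25.2]
```

Request:
{"fn": "step_arm", "kwargs": {"commands": "0.6 -0.4 0.05 0 0 0 0; 0.6 -0.8 0.1 0 0 0 0; 0.6 -1.2 0.15 0 0 0 0; 0.6 -1.6 0.2 0 0 0 0; 0.6 -2 0.25 0 0 0 0; 0.6 -2.4 0.3 0 0 0 0; 0.6 -2.8 0.35 0 0 0 0; 0.6 -3.2 0.4 0 0 0 0; 0.6 -3.6 0.4 0 0 0 0; 0.6 -4 0.4 0 0 0 0; 0.6 -4 0.4 0 0 0 0; 0.6 -4 0.4 0 0 0 0"}}

```text
time_s: 13.98
eef_pos: [544.4, 159.0, 25.4]
ee_rot: [0.0, 0.775, 0.632, -0.0]
force: [0.5, 1.5, -1.1]
grip_width: 0.603
grip_force: 0.0
```

```bash
python3 -c "
from h import *
front(G+20*UY);status(G+65*UY)"
```

```text
strip size [33.7 95.6] centre [ 2.1 20.7] lat range -45.7 49.9 front along at mid 4.8 ang -0.007 corners [[-45.8, 4.0], [49.9, 3.6], [50.0, 37.3], [-45.6, 37.7]]
tcp [  4.6 134.3] [544.4 159.2  25.4]
tcp [  4.5 134.4] [544.4 159.3  25.4] force [ 0.   0.2 -0.1]
carton [529.61187744  85.49019623] [ 4.7 59.1] rel ang -0.011 (41.62559509277344, 95.07583618164062)
```

Request:
{"fn": "step_arm", "kwargs": {"commands": "0.6 -0.5 -0.05 0 0 0 0; 0.6 -1 -0.1 0 0 0 0; 0.6 -1.5 -0.15 0 0 0 0; 0.6 -2 -0.15 0 0 0 0; 0.6 -2.5 -0.15 0 0 0 0; 0.6 -3 -0.15 0 0 0 0; 0.6 -3.5 -0.15 0 0 0 0; 0.6 -4 -0.15 0 0 0 0; 0.6 -4.5 -0.15 0 0 0 0; 0.6 -5 -0.15 0 0 0 0; 0.6 -5.5 -0.15 0 0 0 0; 0.6 -6 -0.15 0 0 0 0; 0.6 -6.5 -0.15 0 0 0 0; 0.6 -7 -0.15 0 0 0 0; 0.6 -7.5 -0.15 0 0 0 0; 0.6 -8 -0.15 0 0 0 0; 0.6 -8 -0.15 0 0 0 0"}}

```text
time_s: 15.5
eef_pos: [526.8, 80.2, 25.2]
ee_rot: [-0.0, 0.775, 0.632, -0.0]
force: [-0.4, -0.5, -0.3]
grip_width: 0.601
grip_force: 0.0
```

```bash
python3 -c "
from h import *
front(G-60*UY);status(G-15*UY)"
```

```text
strip size [33.9 95.3] centre [  0.9 -59.7] lat range -46.8 48.6 front along at mid -75.9 ang -0.003 corners [[-46.8, -76.6], [48.6, -76.9], [48.7, -42.9], [-46.7, -42.6]]
tcp [ 2.9 53.7] [526.8  80.6  25.2]
tcp [ 2.9 54. ] [526.8  80.9  25.2] force [ 0.7 -0.1  0. ]
no band
```

Request:
{"fn": "step_arm", "kwargs": {"commands": "0.6 -0.5 0 0 0 0 0; 0.6 -1 0 0 0 0 0; 0.6 -1.5 0 0 0 0 0; 0.6 -2 0 0 0 0 0; 0.6 -2.5 0 0 0 0 0; 0.6 -3 0 0 0 0 0; 0.6 -3.5 0 0 0 0 0; 0.6 -4 0 0 0 0 0; 0.6 -4.5 0 0 0 0 0; 0.6 -5 0 0 0 0 0; 0.6 -5.5 0 0 0 0 0; 0.6 -6 0 0 0 0 0; 0.6 -6.5 0 0 0 0 0; 0.6 -7 0 0 0 0 0; 0.6 -7.5 0 0 0 0 0; 0.6 -8 0 0 0 0 0; 0.6 -8.5 0 0 0 0 0; 0.6 -9 0 0 0 0 0; 0.6 -9.5 0 0 0 0 0; 0.6 -9.5 0 0 0 0 0"}}

```text
time_s: 17.27
eef_pos: [507.9, -12.8, 25.3]
ee_rot: [0.0, 0.775, 0.632, -0.0]
force: [-0.0, -0.3, 0.1]
grip_width: 0.6
grip_force: 0.0
```

```bash
python3 -c "
from h import *
front(G-155*UY)"
```

```text
strip size [14.1 92.1] centre [   1.4 -165.5] lat range -44.7 47.7 front along at mid -170.6 ang 0.003 corners [[-44.3, -174.5], [47.7, -170.7], [47.2, -156.5], [-44.9, -160.3]]
tcp [  2.9 -41.2] [508.  -12.5  25.3]
```

Request:
{"fn": "step_arm", "kwargs": {"commands": "0.6 -0.5 0 0 0 0 0; 0.6 -1 0 0 0 0 0; 0.6 -1.5 0 0 0 0 0; 0.6 -2 0 0 0 0 0; 0.6 -2.5 0 0 0 0 0; 0.6 -3 0 0 0 0 0; 0.6 -3.5 0 0 0 0 0; 0.6 -4 0.1 0 0 0 0; 0.6 -4.5 0.1 0 0 0 0; 0.6 -5 0.2 0 0 0 0; 0.6 -5.5 0.2 0 0 0 0; 0.6 -6 0.3 0 0 0 0; 0.6 -6.5 0.3 0 0 0 0; 0.6 -7 0.4 0 0 0 0; 0.6 -7.5 0.4 0 0 0 0; 0.6 -8 0.5 0 0 0 0; 0.6 -8.5 0.5 0 0 0 0; 0.6 -9 0.5 0 0 0 0; 0.6 -9.4 0.5 0 0 0 0; 0.6 -9.4 0.5 0 0 0 0"}}

```text
time_s: 18.98
eef_pos: [494.0, -105.9, 25.3]
ee_rot: [0.0, 0.775, 0.632, -0.0]
force: [-0.1, -0.7, -0.5]
grip_width: 0.599
grip_force: 0.0
```

Request:
{"fn": "step_arm", "kwargs": {"commands": "0.6 0 0 0 0 0 0; 0.6 1 0 0 0 0 0; 0.6 2 0 0 0 0 0; 0.6 2 0 -3 0 0 0; 0.6 2 0 -6 0 0 0; 0.6 2 0 -10 0 0 0; 0.6 2 0 -14 0 0 0; 0.6 2 0 -18 0 0 0; 0.6 6 -4 -22 0 0 0; 0.6 10 -8 -22 0 0 0; 0.6 14 -12 -22 0 0 0; 0.6 18 -12 -22 0 0 0; 0.6 22 -12 -22 0 0 0; 0.6 26 -12 -22 0 0 0; 0.6 30 -12 -22 0 0 0; 0.6 30 -12 -22 0 0 0; 0.6 30 -12 -22 0 0 0"}}

```text
time_s: 20.4
eef_pos: [435.5, 218.8, 245.2]
ee_rot: [-0.001, 0.772, 0.635, 0.001]
force: [0.8, 0.4, 0.1]
grip_width: 0.599
grip_force: 0.0
```

```bash
python3 -c "
from h import *
status(G-205*UY,'ov3.png')"
```

```text
tcp [-113.6  168.6] [435.5 216.3 245. ] force [-0.1 -0.5 -0.7]
carton [ 478.4520874  -175.22824097] [   6.3 -206.6] rel ang -0.003 (49.78564453125, 96.3685531616211)
```

View pics/ov3.png

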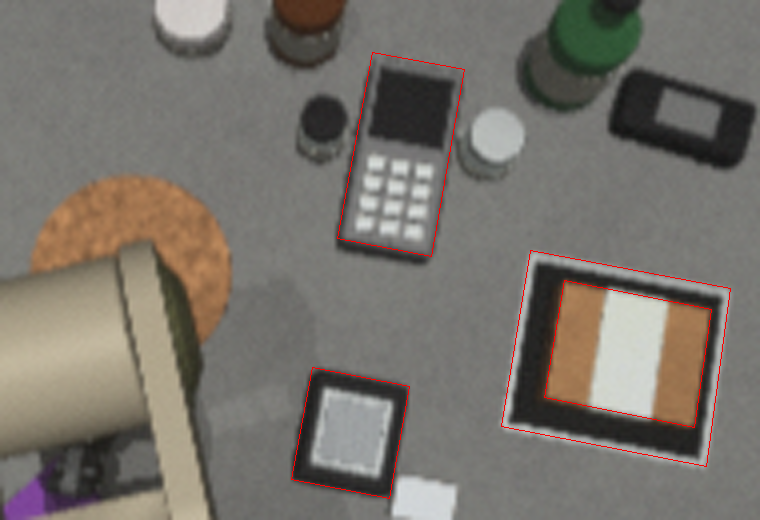

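The carton, crop (545–712,280–428), lies wholly inside the pad, and its offset towards the corner is only the parallax of its top face. It is within 2 mm of the pad centre, the hand is clear, and the other goods haven't moved.

```bash
python3 -c "
from rig import *
print(finish_job())"
```

```text
the job is handed in; nothing more can be done
None
```

The carton went through the gap by pushing only and lies flat and wholly on the pad, within about 2 mm of its centre; the hand is clear, the other goods look unmoved, and the job was handed in at about 20 s.

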